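# Seat the whisking disc on the mini food processor

## Task

The white whisking disc was set on the spindle of the mini food processor with its rim notch out of line, so it rides high on the drive pin. With a fingertip push its fins to turn the disc until the notch stands over the pin, then press the disc down until it is fully home, and draw back. Only push and press it: do not pinch, lift or force it, and leave the lid, pot, pepper mill and spice jar where they are.

Things in the scene. Friction and masses are not known exactly. Their poses are not given: they have to be found in the camera images.
- processor: Mini food processor, fixed, on a wooden hob cover whose top is 82 mm above the worktop: round grey motor base (124 mm across, 45 mm high) and on it an open clear bowl, 134 mm across inside at the top, rim 122 mm above the hob cover. Origin: centre of the underside; z up is the axis of bowl, spindle and disc; -x is the dial side, +y the side of the bowl's grey handle, which stands out to 107 mm from the axis.
- whisk_disc: White disc on the spindle in the bowl, 104 mm across, plate 3.5 mm thick, with a hub boss and two upright fins. Origin: on the axis at the plate's underside, 98 mm above the hob cover while it rides high, 90 mm when home. Its +x points to the notch in its rim, +y and -y to the fins. It turns either way against a light drag (0.05 N m) and stays where it is left.
- disc_hub (a point): Centre of the top of the disc's hub boss (34 mm across, 16 mm bore), on the axis, carried by the disc: 111.5 mm above the hob cover while the disc rides high, 103.5 mm when home (the spindle's end is then 1 mm below it). A rubber ring in the hub grips the spindle: the disc does not drop by itself, takes about 5 N to press down, and stays down.
- disc_notch (a point): Middle of the disc's rim notch, 46 mm from the axis, at the plate's underside, carried by the disc. The notch is 13 mm wide, open at the rim (52 mm from the axis) and reaches in to 40 mm from the axis: 3 mm play to each side of the pin.
- drive_pin (a point): Tip of the upright steel drive pin, 7 mm thick with a round end, 46 mm from the axis, 98 mm above the hob cover. It stands on the arm of the black carrier plate under the disc; the arm's end (17 mm wide) shows from above past the disc's rim, to 62 mm from the axis. The arm may point any way round; the spindle is geared and resists turning (0.8 N m).
- fin_left (a point): Foot of one fin, on the plate's top face at the middle of the fin, 34 mm from the axis, on the disc's +y. Each fin is an upright radial wall 5 mm thick, from 21 to 47 mm from the axis, 16 mm high (top 19.5 mm above the plate's underside). The plate is free between the fins.
- fin_right (a point): Foot of the other fin, the same, on the disc's -y.
- disc_seat (a joint): How far the disc is down, m: 0 riding high on the pin, 0.008 fully home; negative when it has been lifted.
- lid: Clear lid of the processor lying on the worktop to the left, 144 mm across, 61 mm high with its feed tube. Loose bystander. Origin: centre of the underside.
- mustard_pot: Small yellow lidded pot, 55 mm across, 71 mm high. Loose bystander on the hob cover. Origin: centre of the underside.
- pepper_mill: Wooden pepper mill, 58 mm across, 150 mm high. Loose bystander on the hob cover. Origin: centre of the underside.
- spice_jar: Spice jar with an orange cap, 37 mm across, 86 mm high. Loose bystander on the worktop to the left. Origin: centre of the underside.

How it is judged:
At the end, for the whole second after the job is handed in: The disc is at rest, down on the spindle to within 1.5 mm of fully home (disc_seat over 6.5 mm), with the notch round the drive pin (centres within 4.5 mm seen from above) (value of joint disc_seat above 0.0065 m and horizontal distance between disc_notch and drive_pin below 0.0045 m and angular speed of whisk_disc below 0.1 rad/s); the robot touches nothing.
It fails at once if the disc was lifted more than 3 mm (value of joint disc_seat below -0.003 m).
It fails at once if the disc was forced or pinched (more than 35 N on it in all) (contact force between any of the fingers, the arm and whisk_disc above 35 N).
It fails at once if a bystander was pushed more than 20 mm (distance of any of lid, mustard_pot, pepper_mill, spice_jar from where it was at the start of the episode above 0.02 m).
It also fails if it takes over 42 s, if anything falls off the work surface, if the arm or the gripper's body presses on something with over 40 N, if the wrist force passes 120 N, or if a joint passes its speed limit or range.

## Robot

A 6-joint arm with a two-finger parallel gripper is mounted at the origin on a cart in front of the work surface, level with it; the furniture and walls round the work are solid. World frame = base frame: x ahead of the robot, y to its left, z up, the work surface at z = 0. Lengths are in m, angles in rad, forces in N, time in s.
With the tool pointing down it reaches from about 0.35 to 0.85 m from the base axis. Payload 8.1 kg.
Tool frame: the origin (TCP) lies midway between the tips of the shut fingers; the grasp point (between the pads) lies 19 mm behind it; z points along the fingers, y is the direction in which the jaws open and shut (so a half turn about z gives the same grasp; the last joint's range is limited). The gripper opens to 93 mm and grips with 3 to 60 N. Pads are 15 mm wide; open, the fingers measure 128 mm over their backs; the gripper's body (75 mm by 188 mm) begins 65 mm behind the grasp point.
Start: joints at [1.042, 0.13, 1.488, -0, 1.523, -0.085], TCP at [0.258, 0.542, 0.219] pointing down, gripper open.
Joint ranges: [-2.96, 2.96], [-0.89, 2.26], [0.02, 2.5], [-1.34, 4.48], [0, 2.73], [-2.66, 2.66]. Speed limits (rad/s): [2.39, 2.39, 2.79, 3.14, 3.14, 3.14].

## Interface

Orientations are given as a rotation vector (axis times angle).
In Python, from plant import robot gives the robot as it stands. The module is installed in compiled form; this text tells all that it offers.
- The arm moves only by the shell command python3 -m pendant 'ROWS' [FORCE]. ROWS is JSON, a list of rows, each an object with "translation": the shift along the tool's x, y, z in mm, a list of three; "twist": the turn, a rotation vector about the tool's x, y, z in rad, a list of three; "grip": the opening, from -1 (shut) to 1 (fully open). A call has exactly 10 rows; each row shifts and turns the pose as measured when the row begins, along the tool's axes as they then stand; what a row does not reach is not made up. A row lasts 1/10 s, in which the tool goes at most 50 mm and 8.59 degrees, less where a joint would pass 70% of its speed; a pose out of reach is approached as far as the arm can. A call is refused whole if a number of a shift passes 50 or a number of a turn 0.15, either way. A call with a gripper value outside its range is refused whole. The fingers move at their own pace and stop on an object; FORCE is the grip in N (left out, the last holds). Time passes only in rows, so rows that do not move let the fingers close, or fill a call up. It gives the time, the measured TCP pose, the force and the opening at its end, in the units of the state.
- robot.read_state(): the state, without advancing time (a new reading comes with each control period).
- robot.read_camera(name): name is "side" or "top"; returns (picture, depth): 384x512x3 uint8, red, green, blue; 384x512 float32, m along the optical axis (not along the pixel's ray), 0 where there is no reading.
- robot.camera_info(name): a dict with "vertical_fov" (degrees; the focal length in pixels is half the picture's height over the tangent of half this angle, whatever the lens; pixels are square), "cx", "cy" (the principal point, pixels), "cam_to_world" (4x4, takes a point from camera to world coordinates). Camera axes: x right, y up, looking along -z (the intrinsics and any distortion apply to the point x, -y, -z); pixel columns grow to the right and rows downward; lengths in m; the calibration is good to about 2 mm. A picture is of the moment at which its call begins. camera_info takes no time and is no camera call.
- robot.close_job(): hands the job in, once; it reports no verdict.
The state is a dict: "t": time; "q": joint angles; "dq": joint speeds; "joint_torque": joint torques, N m; "tool_pos": TCP position; "orientation": TCP orientation; "force": force on the tool from outside, world axes, zero at the start; "wrist_torque": the same for the moment, N m; "opening": finger opening in m.
Only numpy, scipy, OpenCV 4.12 (cv2) and the standard library are available. Lean on these libraries where they do the work, as an engineer would, in place of code of your own. Each camera call takes 0.05 s, during which the arm holds its last target. There are 200 camera calls.

## Working session

There is one attempt and no reset: what is moved stays moved. The work goes in short steps, Python scripts to look and compute and a shell command to move; the robot and the scene stay as the last step left them, time stands still between calls to the robot, and variables do not carry over. Pictures are saved under pics/ and viewed, about 8 in all and at most 12, crops included, and the job is handed in when it is done.

```bash
mkdir -p pics; cat > h.py <<'E'
import numpy as np, cv2
from plant import robot
def ray(cam,u,v):
    i=robot.camera_info(cam); f=192/np.tan(np.radians(i["vertical_fov"])/2); T=np.array(i["cam_to_world"])
    d=T[:3,:3]@np.array([(u-i["cx"])/f,-(v-i["cy"])/f,-1.]); return T[:3,3],d
def onz(cam,u,v,z):
    o,d=ray(cam,u,v); return o+d*(z-o[2])/d[2]
def cloud(cam,dep):
    i=robot.camera_info(cam); f=192/np.tan(np.radians(i["vertical_fov"])/2); T=np.array(i["cam_to_world"])
    v,u=np.mgrid[:384,:512]; p=np.stack([(u-i["cx"])/f*dep,-(v-i["cy"])/f*dep,-dep],-1)
    return p@T[:3,:3].T+T[:3,3]
def proj(cam,p):
    i=robot.camera_info(cam); f=192/np.tan(np.radians(i["vertical_fov"])/2); T=np.array(i["cam_to_world"])
    c=T[:3,:3].T@(np.array(p)-T[:3,3]); return i["cx"]+f*c[0]/-c[2], i["cy"]-f*c[1]/-c[2]
E
python3 - <<'E'
from h import *
for c in("top","side"):
    im,d=robot.read_camera(c); np.savez(c+"0.npz",im=im,d=d)
    cv2.imwrite(f"pics/{c}0.png",im[:,:,::-1]); print(c,robot.camera_info(c))
print(robot.read_state())
E
```

```text
top {'vertical_fov': 52.721164555013914, 'cx': 252.35737028164021, 'cy': 191.9259646383116, 'cam_to_world': array([[-2.70360362e-01,  9.29428221e-01, -2.51134341e-01,
         3.78971634e-01],
       [-9.62759131e-01, -2.61097913e-01,  7.01622032e-02,
         3.49853943e-01],
       [-3.59920393e-04,  2.60750958e-01,  9.65406033e-01,
         9.95342463e-01],
       [ 0.00000000e+00,  0.00000000e+00,  0.00000000e+00,
         1.00000000e+00]])}
side {'vertical_fov': 57.424438127366734, 'cx': 255.205741910259, 'cy': 193.970823897837, 'cam_to_world': array([[ 0.84247808,  0.35737847, -0.40312691,  0.21107465],
       [-0.53872214,  0.55466857, -0.6341303 , -0.29990199],
       [-0.00302269,  0.75141427,  0.6598238 ,  0.74473002],
       [ 0.        ,  0.        ,  0.        ,  1.        ]])}
{'t': 0.1, 'q': array([ 1.04159946e+00,  1.31086150e-01,  1.48915900e+00,  1.16687095e-05,
        1.52301214e+00, -8.54359360e-02]), 'dq': array([-9.66748919e-06, -1.18677339e-03, -4.65779178e-03,  9.01341204e-04,
       -2.55824144e-03, -3.01261481e-03]), 'joint_torque': array([ 8.97971295e-04, -5.61337745e+01, -4.93096197e+01,  7.69260270e-02,
        2.91518366e-02, -4.56854275e-05]), 'tool_pos': array([0.25733869, 0.54144348, 0.2176983 ]), 'orientation': array([-6.91240021e-01, -3.06407441e+00,  2.48635108e-03]), 'force': array([-0.7088851 ,  0.26548826,  0.46224187]), 'wrist_torque': array([ 0.01708436, -0.0274224 , -0.01655577]), 'opening': 0.09295499606298858}
```

View pics/top0.png

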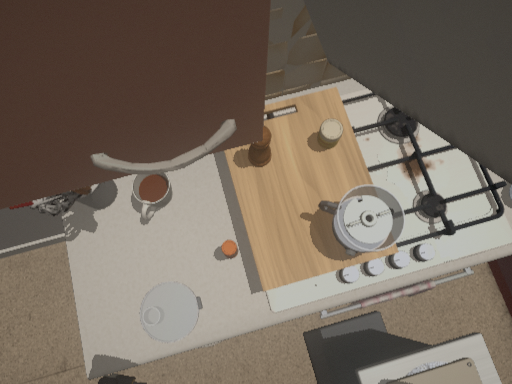

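View pics/side0.png

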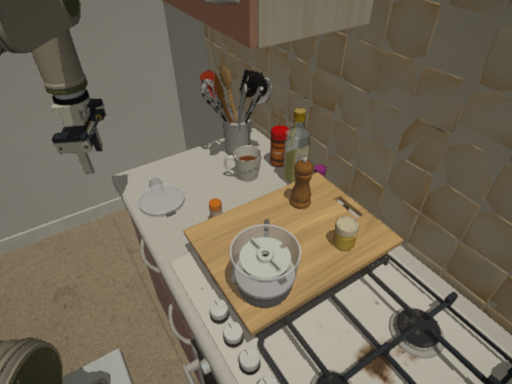

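The top view shows the bowl near pixel (368,218), with the disc and hub at (370,218) and the handle toward (328,207). In the side view the bowl is at (265,262). I'll enlarge both and rectify them.

```bash
python3 - <<'E'
from h import *
T=np.load("top0.npz");S=np.load("side0.npz")
a=cv2.resize(T["im"][172:262,318:418],None,fx=6,fy=6,interpolation=cv2.INTER_CUBIC)[:540,:]
b=cv2.resize(S["im"][215:305,220:310],None,fx=6,fy=6,interpolation=cv2.INTER_CUBIC)
cv2.imwrite("pics/t1.png",a[:,:,::-1]);cv2.imwrite("pics/s1.png",b[:,:,::-1])
z=.082+.098+.0035
for c,D,box in(("top",T,(172,262,318,418)),("side",S,(215,305,220,310))):
    P=cloud(c,D["d"]); im=D["im"].astype(int)
    m=(im.min(2)>165)&(im.max(2)-im.min(2)<25); M=np.zeros_like(m); M[box[0]:box[1],box[2]:box[3]]=1
    m&=M&(P[...,2]>.17)&(P[...,2]<.21)
    v,u=np.nonzero(m); print(c,m.sum(),P[m].min(0),P[m].max(0),np.median(P[m],0))
print(onz("top",370,218,.1935),onz("side",265,255,.1935))
print("board z",cloud("top",T["d"])[200,290])
E
```

```text
top 1797 [ 0.39715877 -0.00070589  0.17942988] [0.53615444 0.14061691 0.20865069] [0.46275529 0.07011452 0.18479064]
side 1138 [ 4.18047697e-01 -2.23681255e-04  1.79954289e-01] [0.51750758 0.11849233 0.20396191] [0.45828153 0.06548143 0.18287894]
[0.46583663 0.06852041 0.1935    ] [0.46513149 0.0643391  0.1935    ]
board z [0.57238635 0.2009027  0.08156103]
```

View pics/t1.png

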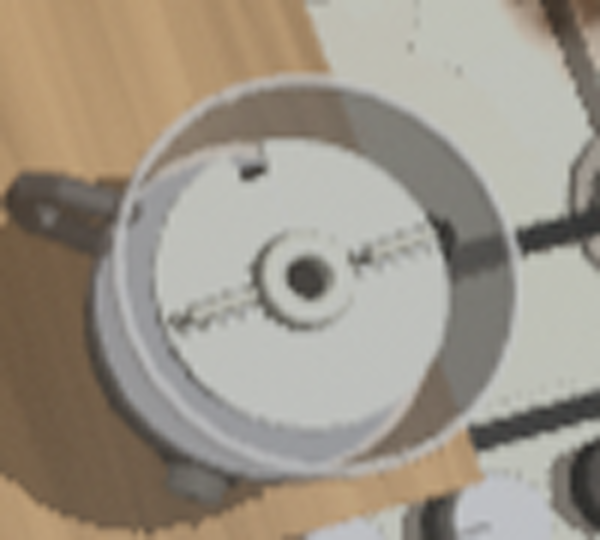

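View pics/s1.png

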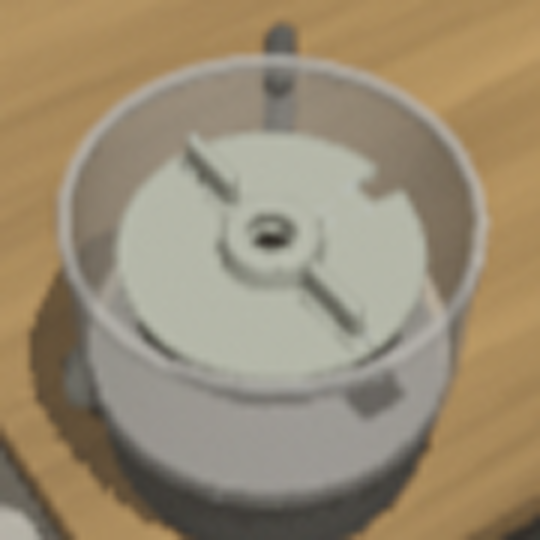

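Top crop: the notch is at about (252,165), i.e. full pixel (360,199.5). The fins run along (185,320)–(430,235), and the dark arm end is at (443,235), i.e. (392,211). Side crop: the notch is at (378,187) and the dark arm end at (373,395). Next I'll measure the angles.

```bash
python3 - <<'E'
from h import *
T=np.load("top0.npz");S=np.load("side0.npz")
# disc outline ellipse centre at plate top via both views
z=.1835
def c2(c,u,v,zz): return onz(c,u,v,zz)[:2]
H=[c2("top",318+306/6,172+279/6,.1935),c2("side",220+270/6,215+235/6,.1935)]
print("hub",H)
# bowl rim points z=.204
import math
for c,pts in(("top",[(318+x/6,172+y/6) for x,y in[(320,80),(515,270),(345,470),(118,260),(170,140),(470,150)]]),("side",[(220+x/6,215+y/6) for x,y in[(270,58),(63,225),(485,225),(270,388),(120,110),(430,110)]])):
    Q=np.array([c2(c,*p,.204) for p in pts]); A=np.c_[2*Q,np.ones(len(Q))]; s=np.linalg.lstsq(A,(Q**2).sum(1),rcond=None)[0]
    print("rim",c,s[:2],math.sqrt(s[2]+s[0]**2+s[1]**2))
# disc rim
for c,pts in(("top",[(318+x/6,172+y/6) for x,y in[(157,250),(190,365),(300,428),(400,385),(447,290),(400,180),(310,138)]]),("side",[(220+x/6,215+y/6) for x,y in[(118,240),(150,170),(270,131),(350,150),(425,240),(390,330),(270,376),(160,335)]])):
    Q=np.array([c2(c,*p,z) for p in pts]); A=np.c_[2*Q,np.ones(len(Q))]; s=np.linalg.lstsq(A,(Q**2).sum(1),rcond=None)[0]
    C=s[:2]; print("disc",c,C,math.sqrt(s[2]+C@C))
    def ang(u,v,zz):
        d=c2(c,u,v,zz)-C; return np.hypot(*d)*1e3,np.degrees(np.arctan2(d[1],d[0]))
    o=(318,172) if c=="top" else(220,215)
    N=(252,165) if c=="top" else (378,187)
    print(" notch",ang(o[0]+N[0]/6,o[1]+N[1]/6,z))
    F=[(185,322),(255,297),(355,260),(430,233)] if c=="top" else [(190,145),(235,198),(305,275),(360,330)]
    for f in F: print(" fin",ang(o[0]+f[0]/6,o[1]+f[1]/6,z+.008))
    im=D=(T if c=="top" else S)["im"].astype(int); g=im.sum(2)/3
    b=(slice(200,225),slice(386,400)) if c=="top" else (slice(272,290),slice(274,292))
    print(g[b].astype(int))
E
```

```text
hub [array([0.46539797, 0.07091725]), array([0.46630039, 0.0660852 ])]
rim top [0.46592007 0.06879325] 0.068923393097816
rim side [0.46856927 0.06674825] 0.06942302490620497
disc top [0.46749202 0.0692445 ] 0.05182704877561602
 notch (np.float64(43.58278863281778), np.float64(3.2452200555606083))
 fin (np.float64(47.27559648533387), np.float64(95.87273177028447))
 fin (np.float64(20.658436071023612), np.float64(98.59511846713768))
 fin (np.float64(18.000424236348376), np.float64(-90.4343610181152))
 fin (np.float64(46.97145535642271), np.float64(-87.75627466184734))
[[124 123 123 123 123 123 121 123 122 118 132 176 189 188]
 [124 122 123 121 123 123 121 122 122 122 119 144 180 189]
 [124 123 122 122 124 123 122 122 121 122 120 120 155 191]
 [122 122 124 122 122 122 122 124 121 122 121 116 126 180]
 [144 122 122 123 121 122 122 123 122 122 121 119 113 152]
 [175 143 123 122 122 122 122 122 121 121 121 120 116 128]
 [188 174 132 122 122 122 123 120 121 122 121 121 119 117]
 [190 188 167 102 112 121 122 120 122 122 121 121 120 116]
 [190 190 183 101  81 101  99 122 122 121 121 120 121 1
[... 2001 characters left out ...]
110 133 151 152 150 150]
 [142 146 143 130 106 100 100 100 101 100  99 107 123 140 152 152 151 151]
 [154 154 153 144 121 103 100 100 101 101 107 125 144 151 151 151 150 149]
 [153 153 154 153 141 121 103 101 106 121 135 144 151 151 151 150 150 142]
 [153 153 152 152 151 141 123 120 131 146 151 152 152 151 151 152 145 125]
 [153 153 153 153 154 151 145 145 149 152 152 152 152 152 151 147 130 107]
 [153 153 152 153 153 154 153 152 152 151 151 152 151 151 149 137 110  96]
 [153 153 151 152 152 153 153 153 153 151 152 153 151 151 142 118  93  93]
 [151 152 152 152 152 153 152 152 152 152 152 152 147 136 122  99  81  93]
 [153 152 153 153 152 152 152 151 151 152 152 149 133 115 100  82  69  92]]
```

```bash
python3 - <<'E'
from h import *
T=np.load("top0.npz");S=np.load("side0.npz")
C=np.array([.468,.069])
gs=S["im"].astype(float).mean(2); gt=T["im"].astype(float).mean(2)
for zz in(.160,.164,.168,.172,.176):
    print("z",zz)
    for c,g,b,th in(("side",gs,(276,286,277,289),118),("top",gt,(206,216,388,396),72)):
        m=np.zeros(g.shape,bool); m[b[0]:b[1],b[2]:b[3]]=g[b[0]:b[1],b[2]:b[3]]<th
        v,u=np.nonzero(m); Q=np.array([onz(c,*p,zz)[:2] for p in zip(u,v)])-C
        a=np.degrees(np.arctan2(Q[:,1],Q[:,0])); r=np.hypot(*Q.T)*1e3
        print(c,len(u),"cent ang",np.degrees(np.arctan2(*Q.mean(0)[::-1])).round(1),"ang",a.min().round(1),a.max().round(1),"r",r.min().round(1),r.max().round(1))
    for p in[(284.6,276.8),(277.8,280),(286,280.2),(281,284.2)]:
        d=onz("side",*p,zz)[:2]-C; print("  ",(d*1e3).round(1),np.degrees(np.arctan2(d[1],d[0])).round(1),(np.hypot(*d)*1e3).round(1))
E
```

```text
z 0.16
side 36 cent ang -84.3 ang -92.2 -74.5 r 47.5 58.9
top 12 cent ang -86.9 ang -93.0 -82.1 r 62.0 66.5
   [ 14.9 -49.3] -73.2 51.5
   [ -0.9 -48.1] -91.1 48.1
   [ 12.4 -57.2] -77.7 58.6
   [ -1.3 -59.4] -91.2 59.4
z 0.164
side 36 cent ang -86.3 ang -94.0 -77.1 r 49.7 60.8
top 12 cent ang -87.2 ang -93.4 -82.3 r 60.4 64.8
   [ 13.  -51.5] -75.8 53.1
   [ -2.7 -50.3] -93.0 50.4
   [ 10.6 -59.4] -79.9 60.3
   [ -3.  -61.5] -92.8 61.6
z 0.168
side 36 cent ang -88.2 ang -95.7 -79.5 r 51.9 62.8
top 12 cent ang -87.6 ang -93.9 -82.6 r 58.8 63.2
   [ 11.1 -53.6] -78.3 54.8
   [ -4.4 -52.5] -94.8 52.7
   [  8.7 -61.5] -81.9 62.1
   [ -4.8 -63.7] -94.3 63.8
z 0.172
side 36 cent ang -90.0 ang -97.2 -81.8 r 54.2 64.9
top 12 cent ang -87.9 ang -94.4 -82.8 r 57.2 61.5
   [  9.3 -55.8] -80.6 56.6
   [ -6.2 -54.7] -96.4 55.0
   [  6.9 -63.6] -83.8 64.0
   [ -6.5 -65.8] -95.7 66.1
z 0.176
side 36 cent ang -91.7 ang -98.6 -83.9 r 56.5 67.0
top 12 cent ang -88.3 ang -95.0 -83.1 r 55.6 59.8
   [  7.4 -58. ] -82.7 58.5
   [ -7.9 -56.9] -97.9 57.4
   [  5.1 -65.8] -85.6 66.0
   [ -8.3 -67.9] -97.0 68.4
```

Axis at about (0.468, 0.069), notch at about +2.5°, pin at about −87.5°. The disc therefore needs about 90° clockwise. I'll push fin_left from its ccw side, with the jaws shut and tool y pointing radially outward.

```bash
python3 -m pendant '[{"translation":[-20,-18,-20],"twist":[0,0,0],"grip":-1},{"translation":[-36,-31,-15],"twist":[0,0,0],"grip":-1},{"translation":[-36,-31,0],"twist":[0,0,0],"grip":-1},{"translation":[-36,-31,0],"twist":[0,0,0],"grip":-1},{"translation":[-36,-31,0],"twist":[0,0,0],"grip":-1},{"translation":[-36,-31,0],"twist":[0,0,0],"grip":-1},{"translation":[-36,-31,0],"twist":[0,0,0],"grip":-1},{"translation":[-36,-31,0],"twist":[0,0,0],"grip":-1},{"translation":[-36,-31,0],"twist":[0,0,0],"grip":-1},{"translation":[-20,-20,0],"twist":[0,0,0],"grip":-1}]' 20
cat > w.py <<'E'
from h import *
from scipy.spatial.transform import Rotation as R
import sys
C=np.array([.468,.069]); s=robot.read_state(); M=R.from_rotvec(s["orientation"]).as_matrix(); p=s["tool_pos"]
d=p[:2]-C; print("t",s["t"],"pos",p.round(4),"yaw",np.degrees(np.arctan2(M[1,1],M[0,1])).round(1),"tilt",M[2].round(3),"r",np.hypot(*d).round(4),"ang",np.degrees(np.arctan2(d[1],d[0])).round(1),"F",s["force"].round(1),"op",round(s["opening"],4))
print("finger xy rel axis in tool mm",(M[:2,:2].T@d*1e3).round(1))
if len(sys.argv)>1:
    phi,rr,tt=map(float,sys.argv[1:4]); f=np.radians(phi)
    t=C+rr*1e-3*np.array([np.cos(f),np.sin(f)])+tt*1e-3*np.array([-np.sin(f),np.cos(f)])
    print("target",t,"shift in tool now",(M[:2,:2].T@(t-p[:2])*1e3).round(1),"dyaw cw rad",-(f-np.arctan2(M[1,1],M[0,1])))
E
python3 w.py 107 39 10
```

```text
t: 1.1
tool_pos: [0.4329, 0.1298, 0.2498]
orientation: [-0.677, -3.064, 0.012]
force: [0.1, 0.8, -0.2]
opening: 0.0174
t 1.1 pos [0.4329 0.1298 0.2498] yaw 65.1 tilt [ 0.002 -0.008 -1.   ] r 0.0702 ang 120.0 F [ 0.1  0.8 -0.2] op 0.0174
finger xy rel axis in tool mm [57.5 40.3]
target [0.44703446 0.10337217] shift in tool now [-24. -18.] dyaw cw rad -0.7315973988699633
```

```bash
python3 -m pendant '[{"translation":[-12,-9,0],"twist":[0,0,0],"grip":-1},{"translation":[-12,-9,0],"twist":[0,0,0],"grip":-1},{"translation":[0,0,0],"twist":[0,0,-0.1],"grip":-1},{"translation":[0,0,0],"twist":[0,0,-0.12],"grip":-1},{"translation":[0,0,0],"twist":[0,0,-0.12],"grip":-1},{"translation":[0,0,0],"twist":[0,0,-0.12],"grip":-1},{"translation":[0,0,0],"twist":[0,0,-0.12],"grip":-1},{"translation":[0,0,0],"twist":[0,0,-0.12],"grip":-1},{"translation":[0,0,0],"twist":[0,0,-0.05],"grip":-1},{"translation":[0,0,0],"twist":[0,0,0],"grip":-1}]'
python3 w.py 107 39 10
python3 - <<'E'
from h import *
im,d=robot.read_camera("side"); cv2.imwrite("pics/s2.png",cv2.resize(im[130:330,160:360],None,fx=3,fy=3,interpolation=cv2.INTER_CUBIC)[:,:,::-1])
E
```

```text
t: 2.1
tool_pos: [0.4462, 0.0958, 0.2454]
orientation: [0.523, -3.083, 0.01]
force: [-0.2, -0.9, -0.3]
opening: 0.0004
t 2.1 pos [0.4462 0.0958 0.2454] yaw 109.2 tilt [ 0.015 -0.004 -1.   ] r 0.0345 ang 129.2 F [-0.2 -0.9 -0.3] op 0.0004
finger xy rel axis in tool mm [11.8 32.5]
target [0.44703446 0.10337217] shift in tool now [-3.3  6.9] dyaw cw rad 0.03924208599544632
```

View pics/s2.png

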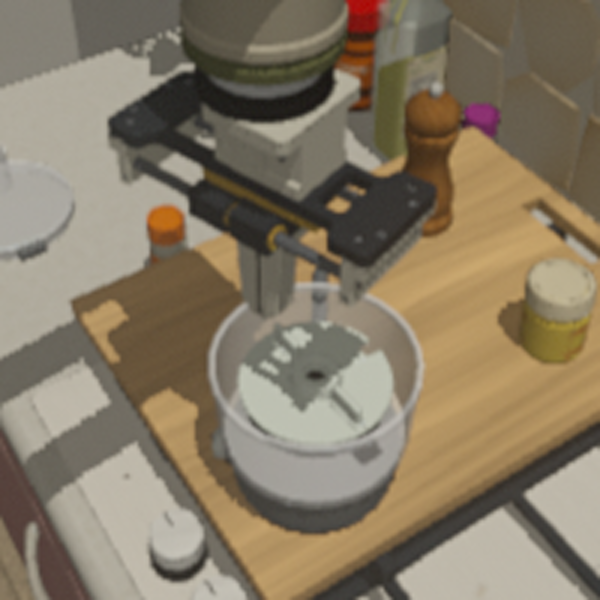

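The side view shows the shut fingers over the bowl, behind the left fin at crop (265,310), with the neighbouring objects clear. Next I'll correct the radius and descend.

```bash
python3 -m pendant '[{"translation":[-1,7,0],"twist":[0,0,0],"grip":-1},{"translation":[0,0,12],"twist":[0,0,0],"grip":-1},{"translation":[0,0,12],"twist":[0,0,0],"grip":-1},{"translation":[0,0,10],"twist":[0,0,0],"grip":-1},{"translation":[0,0,7],"twist":[0,0,0],"grip":-1},{"translation":[0,0,5],"twist":[0,0,0],"grip":-1},{"translation":[0,0,4],"twist":[0,0,0],"grip":-1},{"translation":[0,0,2],"twist":[0,0,0],"grip":-1},{"translation":[0,0,0],"twist":[0,0,0],"grip":-1},{"translation":[0,0,0],"twist":[0,0,0],"grip":-1}]'
python3 w.py 107 39 10
```

```text
t: 3.15
tool_pos: [0.4427, 0.1027, 0.187]
orientation: [0.512, -3.082, 0.01]
force: [0.2, -0.0, 0.6]
opening: 0.0007
t 3.15 pos [0.4427 0.1027 0.187 ] yaw 108.9 tilt [ 0.018 -0.003 -1.   ] r 0.0421 ang 126.8 F [ 0.2 -0.   0.6] op 0.0007
finger xy rel axis in tool mm [13.  40.1]
target [0.44703446 0.10337217] shift in tool now [-4.3 -0.8] dyaw cw rad 0.03260441561559868
```

```bash
python3 -m pendant '[{"translation":[-2.4,0.7,-0.5],"twist":[0,0,0.06],"grip":-1},{"translation":[-2.4,0.7,-0.5],"twist":[0,0,0.06],"grip":-1},{"translation":[-2.4,0.7,-0.5],"twist":[0,0,0.06],"grip":-1},{"translation":[-2.4,0.7,-0.5],"twist":[0,0,0.06],"grip":-1},{"translation":[-2.4,0.7,-0.5],"twist":[0,0,0.06],"grip":-1},{"translation":[-2.4,0.7,-0.5],"twist":[0,0,0.06],"grip":-1},{"translation":[-2.4,0.7,-0.5],"twist":[0,0,0.06],"grip":-1},{"translation":[-2.4,0.7,-0.5],"twist":[0,0,0.06],"grip":-1},{"translation":[-2.4,0.7,-0.5],"twist":[0,0,0.06],"grip":-1},{"translation":[-2.4,0.7,-0.5],"twist":[0,0,0.06],"grip":-1}]'
python3 w.py 70 39 10
```

```text
t: 4.15
tool_pos: [0.4678, 0.1114, 0.1955]
orientation: [-0.458, -3.096, 0.016]
force: [-1.1, -0.3, -0.3]
opening: 0.0005
t 4.15 pos [0.4678 0.1114 0.1955] yaw 73.2 tilt [ 0.01  -0.012 -1.   ] r 0.0424 ang 90.3 F [-1.1 -0.3 -0.3] op 0.0005
finger xy rel axis in tool mm [12.5 40.5]
target [0.47194186 0.10906821] shift in tool now [-4.7 -1. ] dyaw cw rad 0.05520122073312117
```

```bash
python3 -m pendant '[{"translation":[-2.4,0.6,0.5],"twist":[0,0,0.06],"grip":-1},{"translation":[-2.4,0.6,0.5],"twist":[0,0,0.06],"grip":-1},{"translation":[-2.4,0.6,0.5],"twist":[0,0,0.06],"grip":-1},{"translation":[-2.4,0.6,0.5],"twist":[0,0,0.06],"grip":-1},{"translation":[-2.4,0.6,0.5],"twist":[0,0,0.06],"grip":-1},{"translation":[-2.4,0.6,0.5],"twist":[0,0,0.06],"grip":-1},{"translation":[-2.4,0.6,0.4],"twist":[0,0,0.06],"grip":-1},{"translation":[-2.4,0.6,0.4],"twist":[0,0,0.06],"grip":-1},{"translation":[-2.4,0.6,0.4],"twist":[0,0,0.06],"grip":-1},{"translation":[0,0,0],"twist":[0,0,0],"grip":-1}]'
python3 w.py 70 39 10
python3 - <<'E'
from h import *
im,d=robot.read_camera("top"); cv2.imwrite("pics/t3.png",cv2.resize(im[162:272,308:418],None,fx=5,fy=5,interpolation=cv2.INTER_CUBIC)[:,:,::-1])
im,d=robot.read_camera("side"); cv2.imwrite("pics/s3.png",cv2.resize(im[205:305,210:320],None,fx=5,fy=5,interpolation=cv2.INTER_CUBIC)[:,:,::-1])
E
```

```text
t: 5.15
tool_pos: [0.4898, 0.1056, 0.1953]
orientation: [-1.303, -2.85, 0.018]
force: [-0.6, 0.1, -0.1]
opening: 0.0003
t 5.15 pos [0.4898 0.1056 0.1953] yaw 40.9 tilt [ 0.003 -0.014 -1.   ] r 0.0426 ang 59.2 F [-0.6  0.1 -0.1] op 0.0003
finger xy rel axis in tool mm [13.4 40.4]
target [0.47194186 0.10906821] shift in tool now [ 14.3 -11.2] dyaw cw rad -0.5087570679233087
```

View pics/s3.png

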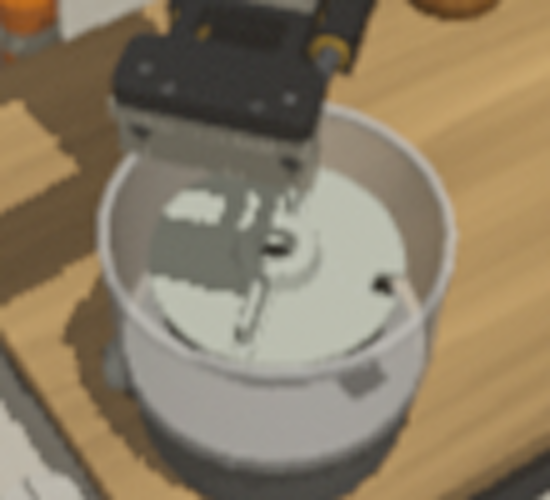

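The side view shows the disc turning with the push: notch at crop (388,285), i.e. pixel (287.6,262), and right fin end at (242,335).

```bash
python3 - <<'E'
from h import *
C=np.array([.4684,.0689])
for n,u,v,z in(("notch",388,284,.1835),("fin outer top",245,322,.1995),("fin in top",263,278,.1995),("fin outer mid",243,330,.1915),("fin in mid",262,290,.1915),("hub",277,245,.1935)):
    d=onz("side",210+u/5,205+v/5,z)[:2]-C; print(n,np.hypot(*d)*1e3,np.degrees(np.arctan2(d[1],d[0])))
E
```

```text
notch 46.96477465036606 -50.91064197261317
fin outer top 46.61469821625605 -138.2450850944788
fin in top 24.74871927779537 -135.26814254442775
fin outer mid 44.69763207764466 -139.89117509444412
fin in mid 24.42834352971217 -136.15324032728404
hub 3.132547816289225 -112.41112355204574
```

```bash
python3 -m pendant '[{"translation":[-2.4,0.7,1],"twist":[0,0,0.06],"grip":-1},{"translation":[-2.4,0.7,1],"twist":[0,0,0.06],"grip":-1},{"translation":[-2.4,0.7,1],"twist":[0,0,0.06],"grip":-1},{"translation":[-2.4,0.7,1],"twist":[0,0,0.06],"grip":-1},{"translation":[-2.4,0.7,0.8],"twist":[0,0,0.06],"grip":-1},{"translation":[-2.4,0.7,0.6],"twist":[0,0,0.06],"grip":-1},{"translation":[-2.4,0.7,0.5],"twist":[0,0,0.06],"grip":-1},{"translation":[-2.4,0.7,0.5],"twist":[0,0,0.06],"grip":-1},{"translation":[-1.6,0.4,0.5],"twist":[0,0,0.04],"grip":-1},{"translation":[0,0,0],"twist":[0,0,0],"grip":-1}]'
python3 w.py 2.5 40.4 13.2
python3 - <<'E'
from h import *
im,d=robot.read_camera("top"); cv2.imwrite("pics/t4.png",cv2.resize(im[162:272,308:418],None,fx=5,fy=5,interpolation=cv2.INTER_CUBIC)[:,:,::-1])
im,d=robot.read_camera("side"); cv2.imwrite("pics/s4.png",cv2.resize(im[225:300,225:315],None,fx=8,fy=8,interpolation=cv2.INTER_CUBIC)[:,:,::-1])
E
```

```text
t: 6.25
tool_pos: [0.5056, 0.0922, 0.1915]
orientation: [-1.993, -2.424, 0.012]
force: [0.0, 0.2, -0.5]
opening: 0.0007
t 6.25 pos [0.5056 0.0922 0.1915] yaw 11.1 tilt [-0.002 -0.008 -1.   ] r 0.0442 ang 31.7 F [ 0.   0.2 -0.5] op 0.0007
finger xy rel axis in tool mm [15.5 41.4]
target [0.50778577 0.08394966] shift in tool now [-8.5  0.6] dyaw cw rad 0.15088720422604704
```

View pics/s4.png

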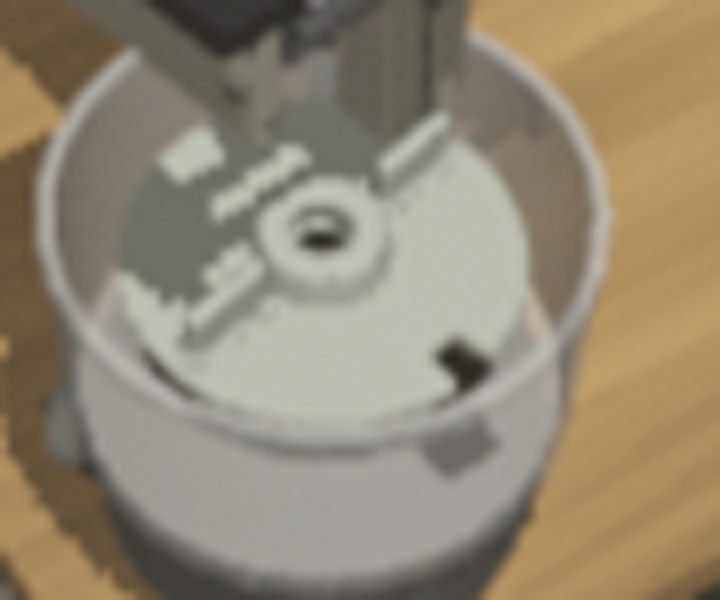

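The notch is now at crop (463,366), with the arm end below it at (458,447), so a few degrees remain. I'll measure both from this view.

```bash
python3 - <<'E'
from h import *
C=np.array([.4684,.0689])
A=lambda u,v,z:((lambda d:(round(np.hypot(*d)*1e3,1),round(np.degrees(np.arctan2(d[1],d[0])),1)))(onz("side",225+u/8,225+v/8,z)[:2]-C))
for n,u,v,z in(("notch",463,364,.1835),("notch in R",485,362,.1835),("notch L corner in",440,350,.1835),("finR out top",190,322,.1995),("finR in top",262,262,.1995),("finL in",385,172,.1995),("finL out",448,118,.1995),("hub",322,230,.1935),("arm",458,447,.167),("armL",428,455,.167),("armR",495,440,.167)): print(n,A(u,v,z))
E
```

```text
notch (np.float64(49.3), np.float64(-79.1))
notch in R (np.float64(52.7), np.float64(-74.4))
notch L corner in (np.float64(42.6), np.float64(-80.4))
finR out top (np.float64(47.6), np.float64(-165.0))
finR in top (np.float64(22.7), np.float64(-163.3))
finL in (np.float64(19.8), np.float64(1.8))
finL out (np.float64(44.1), np.float64(8.6))
hub (np.float64(2.5), np.float64(-116.3))
arm (np.float64(58.2), np.float64(-88.3))
armL (np.float64(56.4), np.float64(-95.8))
armR (np.float64(62.3), np.float64(-80.3))
```

View pics/t4.png

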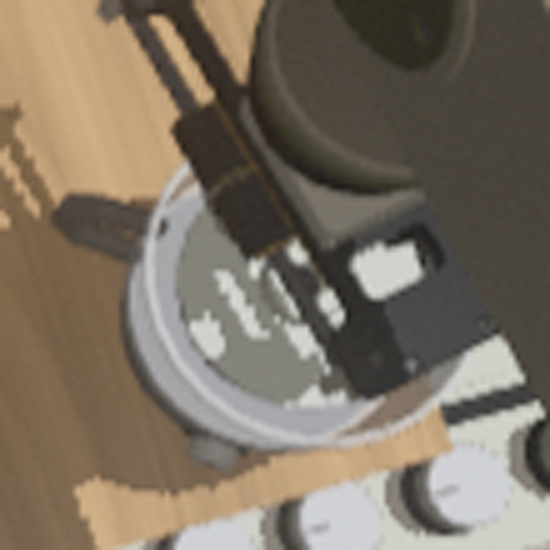

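```bash
python3 -m pendant '[{"translation":[-1.6,0.2,0.3],"twist":[0,0,0.028],"grip":-1},{"translation":[-1.6,0.2,0.3],"twist":[0,0,0.028],"grip":-1},{"translation":[-1.6,0.2,0.3],"twist":[0,0,0.028],"grip":-1},{"translation":[-1.6,0.2,0.3],"twist":[0,0,0.028],"grip":-1},{"translation":[-1.6,0.2,0.3],"twist":[0,0,0.028],"grip":-1},{"translation":[0,0,0],"twist":[0,0,0],"grip":-1},{"translation":[0,0,0],"twist":[0,0,0],"grip":-1},{"translation":[0,0,0],"twist":[0,0,0],"grip":-1},{"translation":[0,0,0],"twist":[0,0,0],"grip":-1},{"translation":[0,0,0],"twist":[0,0,0],"grip":-1}]'
python3 w.py 2.5 40.4 13.2
python3 - <<'E'
from h import *
im,d=robot.read_camera("side"); cv2.imwrite("pics/s5.png",cv2.resize(im[225:300,225:315],None,fx=8,fy=8,interpolation=cv2.INTER_CUBIC)[:,:,::-1])
E
```

```text
t: 7.35
tool_pos: [0.5083, 0.0846, 0.1907]
orientation: [-2.166, -2.272, 0.009]
force: [-0.2, 0.7, 0.9]
opening: 0.0004
t 7.35 pos [0.5083 0.0846 0.1907] yaw 2.7 tilt [-0.002 -0.006 -1.   ] r 0.0432 ang 21.2 F [-0.2  0.7  0.9] op 0.0004
finger xy rel axis in tool mm [13.7 41. ]
target [0.50778577 0.08394966] shift in tool now [-0.6 -0.5] dyaw cw rad 0.0038125205673119333
```

View pics/s5.png

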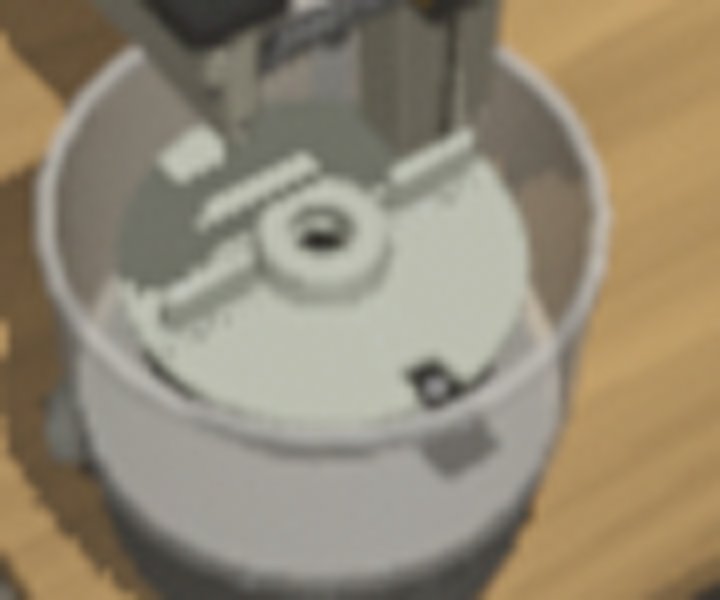

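The pin tip shows in the notch at crop (437,388), about central between the notch walls at 410 and 463. Next I'll back off the fin, rise, turn the jaws across the fins and centre over the hub.

```bash
python3 -m pendant '[{"translation":[2,0,0],"twist":[0,0,0],"grip":-1},{"translation":[2,0,-5],"twist":[0,0,0],"grip":-1},{"translation":[0,0,-15],"twist":[0,0,0],"grip":-1},{"translation":[0,0,-15],"twist":[0,0,0],"grip":-1},{"translation":[-8,-20,0],"twist":[0,0,0],"grip":-1},{"translation":[-9,-20,0],"twist":[0,0,0],"grip":-1},{"translation":[0,0,0],"twist":[0,0,-0.12],"grip":-1},{"translation":[0,0,0],"twist":[0,0,-0.14],"grip":-1},{"translation":[0,0,0],"twist":[0,0,-0.14],"grip":-1},{"translation":[0,0,0],"twist":[0,0,-0.14],"grip":-1}]'
python3 -m pendant '[{"translation":[0,0,0],"twist":[0,0,-0.14],"grip":-1},{"translation":[0,0,0],"twist":[0,0,-0.14],"grip":-1},{"translation":[0,0,0],"twist":[0,0,-0.14],"grip":-1},{"translation":[0,0,0],"twist":[0,0,-0.14],"grip":-1},{"translation":[0,0,0],"twist":[0,0,-0.14],"grip":-1},{"translation":[0,0,0],"twist":[0,0,-0.14],"grip":-1},{"translation":[0,0,0],"twist":[0,0,-0.14],"grip":-1},{"translation":[0,0,0],"twist":[0,0,0],"grip":-1},{"translation":[0,0,0],"twist":[0,0,0],"grip":-1},{"translation":[0,0,0],"twist":[0,0,0],"grip":-1}]'
python3 w.py 92.5 0 0
```

```text
t: 8.4
tool_pos: [0.4704, 0.0688, 0.2397]
orientation: [1.457, 2.777, -0.002]
force: [0.5, -0.4, -0.2]
opening: 0.0002
t: 9.4
tool_pos: [0.475, 0.0683, 0.2571]
orientation: [-0.079, 3.118, -0.007]
force: [-0.3, -0.6, 0.4]
opening: 0.0004
t 9.4 pos [0.475  0.0683 0.2571] yaw 92.9 tilt [-0.023 -0.005 -1.   ] r 0.007 ang -5.3 F [-0.3 -0.6  0.4] op 0.0004
finger xy rel axis in tool mm [-6.9 -1. ]
target [0.468 0.069] shift in tool now [6.9 1. ] dyaw cw rad 0.007164126110602798
```

```bash
python3 -m pendant '[{"translation":[7,1,0],"twist":[0,0,0],"grip":-1},{"translation":[0,0,12],"twist":[0,0,0],"grip":-1},{"translation":[0,0,12],"twist":[0,0,0],"grip":-1},{"translation":[0,0,12],"twist":[0,0,0],"grip":-1},{"translation":[0,0,8],"twist":[0,0,0],"grip":-1},{"translation":[0,0,4],"twist":[0,0,0],"grip":-1},{"translation":[0,0,3],"twist":[0,0,0],"grip":-1},{"translation":[0,0,0],"twist":[0,0,0],"grip":-1},{"translation":[0,0,0],"twist":[0,0,0],"grip":-1},{"translation":[0,0,0],"twist":[0,0,0],"grip":-1}]'
python3 w.py 92.5 0 0
```

```text
t: 10.4
tool_pos: [0.4675, 0.0687, 0.2]
orientation: [-0.07, 3.121, -0.007]
force: [0.4, -0.3, 0.5]
opening: 0.0006
t 10.4 pos [0.4675 0.0687 0.2   ] yaw 92.6 tilt [-0.02  -0.005 -1.   ] r 0.0006 ang -152.8 F [ 0.4 -0.3  0.5] op 0.0006
finger xy rel axis in tool mm [ 0.5 -0.2]
target [0.468 0.069] shift in tool now [-0.5  0.2] dyaw cw rad 0.001266619944684244
```

Centred 6.5 mm above the hub, so I'll press gently.

```bash
python3 -m pendant '[{"translation":[0,0,1.5],"twist":[0,0,0],"grip":-1},{"translation":[0,0,1.5],"twist":[0,0,0],"grip":-1},{"translation":[0,0,1.5],"twist":[0,0,0],"grip":-1},{"translation":[0,0,1.5],"twist":[0,0,0],"grip":-1},{"translation":[0,0,1],"twist":[0,0,0],"grip":-1},{"translation":[0,0,1],"twist":[0,0,0],"grip":-1},{"translation":[0,0,1],"twist":[0,0,0],"grip":-1},{"translation":[0,0,1],"twist":[0,0,0],"grip":-1},{"translation":[0,0,1],"twist":[0,0,0],"grip":-1},{"translation":[0,0,1],"twist":[0,0,0],"grip":-1}]'
python3 w.py
```

```text
t: 11.4
tool_pos: [0.4686, 0.0688, 0.1899]
orientation: [-0.07, 3.118, -0.007]
force: [-1.8, -0.0, 3.9]
opening: 0.0006
t 11.4 pos [0.4686 0.0688 0.1899] yaw 92.6 tilt [-0.023 -0.005 -1.   ] r 0.0007 ang -20.8 F [-1.8 -0.   3.9] op 0.0006
finger xy rel axis in tool mm [-0.6 -0.3]
```

```bash
python3 -m pendant '[{"translation":[0,0,1],"twist":[0,0,0],"grip":-1},{"translation":[0,0,1],"twist":[0,0,0],"grip":-1},{"translation":[0,0,1],"twist":[0,0,0],"grip":-1},{"translation":[0,0,1],"twist":[0,0,0],"grip":-1},{"translation":[0,0,1],"twist":[0,0,0],"grip":-1},{"translation":[0,0,1],"twist":[0,0,0],"grip":-1},{"translation":[0,0,1],"twist":[0,0,0],"grip":-1},{"translation":[0,0,1],"twist":[0,0,0],"grip":-1},{"translation":[0,0,0.5],"twist":[0,0,0],"grip":-1},{"translation":[0,0,0.5],"twist":[0,0,0],"grip":-1}]'
python3 w.py
```

```text
t: 12.4
tool_pos: [0.4687, 0.0688, 0.1857]
orientation: [-0.071, 3.117, -0.008]
force: [-4.6, -0.3, 7.0]
opening: 0.0005
t 12.4 pos [0.4687 0.0688 0.1857] yaw 92.6 tilt [-0.024 -0.006 -1.   ] r 0.0007 ang -19.1 F [-4.6 -0.3  7. ] op 0.0005
finger xy rel axis in tool mm [-0.7 -0.3]
```

```bash
python3 -m pendant '[{"translation":[0,0,1],"twist":[0,0,0],"grip":-1},{"translation":[0,0,1],"twist":[0,0,0],"grip":-1},{"translation":[0,0,1.2],"twist":[0,0,0],"grip":-1},{"translation":[0,0,1.2],"twist":[0,0,0],"grip":-1},{"translation":[0,0,1.2],"twist":[0,0,0],"grip":-1},{"translation":[0,0,1.2],"twist":[0,0,0],"grip":-1},{"translation":[0,0,1.2],"twist":[0,0,0],"grip":-1},{"translation":[0,0,1.2],"twist":[0,0,0],"grip":-1},{"translation":[0,0,1.2],"twist":[0,0,0],"grip":-1},{"translation":[0,0,1.2],"twist":[0,0,0],"grip":-1}]'
python3 w.py
```

```text
t: 13.4
tool_pos: [0.4688, 0.0688, 0.1856]
orientation: [-0.071, 3.114, -0.009]
force: [-7.7, 0.0, 13.2]
opening: 0.0007
t 13.4 pos [0.4688 0.0688 0.1856] yaw 92.6 tilt [-0.027 -0.006 -1.   ] r 0.0008 ang -17.3 F [-7.7  0.  13.2] op 0.0007
finger xy rel axis in tool mm [-0.8 -0.3]
```

Hard stop at 0.1856 (expected 0.1855) with the force rising, so the disc is home. Now I'll draw back straight up and then aside.

```bash
python3 -m pendant '[{"translation":[0,0,-3],"twist":[0,0,0],"grip":-1},{"translation":[0,0,-8],"twist":[0,0,0],"grip":-1},{"translation":[0,0,-15],"twist":[0,0,0],"grip":-1},{"translation":[0,0,-20],"twist":[0,0,0],"grip":-1},{"translation":[0,0,-20],"twist":[0,0,0],"grip":-1},{"translation":[0,30,0],"twist":[0,0,0],"grip":-1},{"translation":[0,40,0],"twist":[0,0,0],"grip":-1},{"translation":[0,40,0],"twist":[0,0,0],"grip":-1},{"translation":[0,40,0],"twist":[0,0,0],"grip":-1},{"translation":[0,20,0],"twist":[0,0,0],"grip":-1}]'
python3 -m pendant '[{"translation":[0,30,0],"twist":[0,0,0],"grip":-1},{"translation":[0,30,0],"twist":[0,0,0],"grip":-1},{"translation":[0,0,0],"twist":[0,0,0],"grip":-1},{"translation":[0,0,0],"twist":[0,0,0],"grip":-1},{"translation":[0,0,0],"twist":[0,0,0],"grip":-1},{"translation":[0,0,0],"twist":[0,0,0],"grip":-1},{"translation":[0,0,0],"twist":[0,0,0],"grip":-1},{"translation":[0,0,0],"twist":[0,0,0],"grip":-1},{"translation":[0,0,0],"twist":[0,0,0],"grip":-1},{"translation":[0,0,0],"twist":[0,0,0],"grip":-1}]'
python3 - <<'E'
from h import *
S=np.load("side0.npz")
im,d=robot.read_camera("side"); cv2.imwrite("pics/s6.png",cv2.resize(im[225:300,225:315],None,fx=8,fy=8,interpolation=cv2.INTER_CUBIC)[:,:,::-1])
P=cloud("side",d);P0=cloud("side",S["d"])
for n,b in(("disc",(265,269,262,268)),("bareplate",(262,266,268,274))):
    b=slice(*b[:2]),slice(*b[2:]); print(n,np.median(P0[b][...,2]),np.median(P[b][...,2]))
E
```

```text
t: 14.4
tool_pos: [0.4619, 0.2422, 0.2609]
orientation: [-0.059, 3.106, -0.007]
force: [0.8, -0.2, -0.5]
opening: 0.0005
t: 15.4
tool_pos: [0.4606, 0.3046, 0.2653]
orientation: [-0.06, 3.102, -0.004]
force: [0.0, -0.5, -0.2]
opening: 0.0008
disc 0.1829676444836874 0.17489155827642905
bareplate 0.1839717182549475 0.17537470033568658
```

View pics/s6.png

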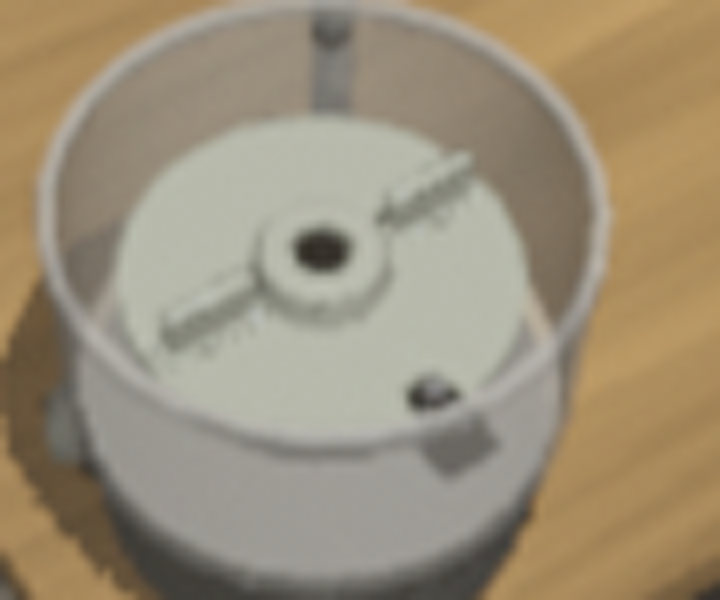

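The disc is seated: depth dropped about 8.1–8.6 mm, and the pin tip stands up through the notch at crop (432,383).

```bash
python3 -c "
from plant import robot
print(robot.close_job())"
```

```text
the job is handed in; nothing more can be done
None
```

I pushed fin_left with the shut fingertips and turned the disc about 90° clockwise until the notch stood over the pin. I then pressed the hub down, drew back clear and handed the job in, at about 15.5 s on the robot's clock.

**Seating:** The press met a firm stop with the fingertip at z = 0.1856 m, against 0.1855 m expected for fully home. The camera depth of the plate dropped by about 8.1–8.6 mm (8 mm nominal), and the last picture shows the pin standing up through the notch.

**Forces:** The vertical force read 13 N at the end of the last press (about 15 N with the sideways part). I only read forces at the end of each call, so brief peaks in between were not seen.

**Disagreements:** The pin's bearing came out between about −87° and −88° in the two views. The tool's height drifted by up to 17 mm during turning moves; within the push it rose 8.5 mm, so the tip overlapped the fin by only about 4 mm for part of the sweep. The tool stood about 1.5° off vertical when pressing. None of these caused trouble.

**Bystanders:** The lid, pot, pepper mill and spice jar were never approached. I did not re-measure where they stand.

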